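# Shut the fittings box without a bang

## Robot

A 7-joint arm with a two-finger parallel gripper is mounted at the origin on the work surface. World frame = base frame: x ahead of the robot, y to its left, z up, the work surface at z = 0. Lengths are in m, angles in rad, forces in N, time in s.
With the tool pointing down it reaches from about 0.35 to 0.9 m from the base axis. Payload 8.1 kg.
Tool frame: the origin (TCP) lies at the very end of the fingers, on their centre line; the grasp point (between the pads) lies 19 mm behind it (robot.tcp_to_grasp is the distance from the TCP to the grasp point, in m); z points along the fingers, y is the line along which they close (so a half turn about z gives the same grasp; the last joint's range is limited). The gripper opens to 85 mm and grips with 20 to 120 N. Pads are 22 mm wide; open, the fingers measure 114 mm over their backs; the gripper's body (76 mm by 85 mm) begins 54 mm behind the grasp point. The pads swing forward as they close: fully open they stand 13 mm farther back than shut.
Start: joints at [-1.357, 0.434, 0.025, 1.573, -0.012, 1.134, -0.075], TCP at [0.195, 0.594, 0.231] pointing down, gripper open.
Joint ranges: [-2.62, 2.62], [-0.44, 2.09], [-1.27, 1.32], [0.08, 2.57], [-1.32, 4.46], [0.12, 2], [-2.74, 2.74]. Speed limits (rad/s): [2.22, 2.22, 3.01, 3.01, 3.14, 3.14, 3.14].

## Interface

Orientations are given as a unit quaternion [x, y, z, w].
In Python, from workcell import robot, optics gives the robot as it stands.
- The arm moves only by the shell command python3 -m pendant 'ROWS' [FORCE]. ROWS is JSON, a list of rows, each a list of 5 numbers: the shift along the tool's x, y, z in cm, then the turn about the tool's z in rad, then the closure, from 0 (fully open) to 1 (shut). A call has 1 to 12 rows; each row is the pose to reach, as a shift and turn from the pose commanded when the call began, along the tool's axes at that moment; what a row does not reach only later rows make up. A row lasts 1/12 s, in which the tool goes at most 41.7 mm and 7.16 degrees, less where a joint would pass 70% of its speed; a pose out of reach is approached as far as the arm can. A call with a gripper value outside its range is refused whole. The fingers move at their own pace and stop on an object; FORCE is the grip in N (left out, the last holds). Time passes only in rows, so rows that repeat a pose let the fingers close. It gives the time, the measured TCP pose, the force, the opening and the grip force at its end, in the units of the state.
- robot.sense(): the state, without advancing time (a new reading comes with each control period).
- optics.grab_frame(name): name is "scene" or "top"; returns a dict with "img" (420x560x3 uint8, blue, green, red), "depth" (420x560 float32, m along the optical axis (not along the pixel's ray), 0 where there is no reading), "camera_matrix" (3x3 intrinsics, pixels), "extrinsics" (4x4, takes a point from world to camera coordinates). Camera axes: x right, y up, looking along -z (the intrinsics and any distortion apply to the point x, -y, -z); pixel columns grow to the right and rows downward; lengths in m; the calibration is good to about 2 mm. A picture is of the moment at which its call begins.
- robot.job_done(): hands the job in; it is judged then, once.
The state is a dict: "clock": time; "q": joint angles; "qd": joint speeds; "joint_efforts": joint torques, N m; "tcp_pos": TCP position; "ee_rot": TCP orientation; "ft_force": force on the tool from outside, world axes, zero at the start; "ft_torque": the same for the moment, N m; "grip_width": finger opening in m; "gripper_force": force on a finger pad.
Only numpy, scipy, OpenCV 4.12 (cv2) and the standard library are available. Lean on these libraries where they do the work, as an engineer would, in place of code of your own. Each camera call takes 0.05 s, during which the arm holds its last target. There are 200 camera calls.

## Task

The steel lid of the black fittings box stands open: nudge it over from behind with a fingertip so that it starts to fall, get the fingers underneath and catch it by its tab well before it reaches the box, then lower it gently until it is fully shut and leave it closed. Do not grip or pinch the lid, push hard on it or let it drop the last bit, and leave the fittings in the box and the things standing around it where they are.

Things in the scene. Friction and masses are not known exactly. Their poses are not given: they have to be found in the camera images.
- box: Black open-topped box fixed to the bench, 200 mm (its x) by 150 mm (its y) by 100 mm high, walls 5 mm. Origin: centre of its underside on the bench, z up. Its yaw is within 0.35 rad of the world's axes. The lid's hinge runs along its +y rim.
- lid (a joint): Lid angle a: 0 shut, level on the rim; 1.57 upright; 1.75 fully open against a stop, leaning to box +y. Starts at 1.62 to 1.75. A worn damper and some friction hold it near upright; pushed below about 1.35 (1 to 4 N at the tab) it falls by itself towards box -y, taking 3 to 6 s from 1.2. Let go, it lands at 0.35 to 0.55 rad/s, a bang; under 0.25 is gentle.
- lid_hinge (a point): Middle of the hinge axis, at box y = +75 mm, z = 100 mm. The axis is parallel to box x and lies in the plane of the lid's underside: at angle a, an underside point at radius r from the hinge is at box y = 75 - r cos a, z = 100 + r sin a (mm). Axes turn with the lid; when shut they match the box's.
- lid_edge (a point): Middle of the lid's free edge, underside, r = 150 mm from the hinge. The lid is a flat steel plate 200 mm wide (box x -100 to +100), 150 mm from hinge to edge, 6 mm thick, 0.30 to 0.40 kg.
- lid_tab (a point): Middle of the outer end of the lid's flat tab, underside, box x = +40 mm, r = 220 mm. The tab is 50 mm wide (box x +15 to +65), 6 mm thick, in the lid's plane; shut, it stands 70 mm out past the box's -y wall with free space below. Holding the lid up here takes 1 to 2 N. y points to the hinge, z out of the lid's upper side.
- ferrule: Steel hose ferrule lying loose in the box, 50 mm across, 35 mm high, origin at the centre of its underside. To be left alone.
- coupling: Brass coupling standing loose in the box, 28 mm across, 40 mm high, origin at the centre of its underside. To be left alone.
- bottle: Amber bottle, 62 mm across, 190 mm high, standing behind the box on its hinge side; origin at the centre of its underside. To be left alone.
- jar: White jar, 70 mm across, 85 mm high, standing beyond the box; origin at the centre of its underside. To be left alone.
- end_cap: Steel end cap, 64 mm across, 20 mm high, lying on the bench on the tab side of the box; origin at the centre of its underside. To be left alone.

How it is judged:
On the way, in this order (a step that is already met when the one before it is completed fails the run):
1. the lid has been tipped past its balance (below 1.3 rad) (value of joint lid below 1.3 rad).
2. the falling lid is caught: it bears on the fingers, nearly stopped or descending slowly, while still open between 0.15 and 1.0 rad (value of joint lid between 0.15 and 1 rad and velocity of joint lid above -0.3 rad/s and contact force between the fingers and lid above 0.3 N), for 0.2 s.
At the end, for the whole second after the job is handed in: The lid is shut (joint below 0.03 rad) and at rest; the fittings and the bystanders are within 20 mm of where they were (value of joint lid below 0.03 rad and velocity of joint lid between -0.05 and 0.05 rad/s and not (distance of ferrule from where it was at the start of the episode above 0.02 m) and not (distance of coupling from where it was at the start of the episode above 0.02 m) and not (distance of bottle from where it was at the start of the episode above 0.02 m) and not (distance of jar from where it was at the start of the episode above 0.02 m) and not (distance of end_cap from where it was at the start of the episode above 0.02 m)); the robot touches nothing.
It fails at once if the lid bangs: it comes down faster than 0.28 rad/s within the last 0.15 rad (value of joint lid below 0.15 rad and velocity of joint lid below -0.28 rad/s).
It fails at once if the lid is gripped or pushed hard (over 15 N between fingers and lid) (contact force between the fingers and lid above 15 N).
It fails at once if a fitting or bystander is moved or lifted by more than 20 mm (distance of any of ferrule, coupling, bottle, jar, end_cap from where it was at the start of the episode above 0.02 m).
It also fails if it takes over 56 s, if anything falls off the work surface, if the arm or the gripper's body presses on something with over 40 N, if the wrist force passes 120 N, or if a joint passes its speed limit or range.

## Working session

There is one attempt and no reset: what is moved stays moved. The work goes in short steps, Python scripts to look and compute and a shell command to move; the robot and the scene stay as the last step left them, time stands still between calls to the robot, and variables do not carry over. Pictures are saved under pics/ and viewed, at most 10 in all, crops included, and the job is handed in when it is done.

```bash
mkdir -p pics; ls
python3 - <<'E'
from workcell import robot, optics
import cv2,numpy as np
s=robot.sense();print({k:np.round(v,3) for k,v in s.items()})
for n in("scene","top"):
    f=optics.grab_frame(n);cv2.imwrite(f"pics/{n}0.png",f["img"]);np.savez(f"pics/{n}0.npz",**f)
    print(f["camera_matrix"],np.round(f["extrinsics"],3), f.keys())
E
```

```text
pics
{'clock': np.float64(0.0), 'q': array([-1.357,  0.435,  0.025,  1.574, -0.012,  1.134, -0.075]), 'qd': array([-0.   ,  0.001,  0.   , -0.001, -0.001, -0.001, -0.002]), 'joint_efforts': array([-0.0000e+00, -6.7046e+01,  1.0250e+00, -3.1622e+01,  1.5000e-02,
        1.2000e-02, -0.0000e+00]), 'tcp_pos': array([0.195, 0.593, 0.231]), 'ee_rot': array([ 0.158,  0.987, -0.001, -0.   ]), 'ft_force': array([-0.166,  0.413,  0.281]), 'ft_torque': array([ 0.024, -0.043,  0.003]), 'gripper_force': np.float64(0.0), 'grip_width': np.float64(0.085)}
[[496.86889706   0.         281.27369403]
 [  0.         496.86889706 211.56684755]
 [  0.           0.           1.        ]] [[ 0.709  0.705 -0.017 -0.503]
 [-0.529  0.547  0.65   0.248]
 [ 0.467 -0.451  0.76  -1.27 ]
 [ 0.     0.     0.     1.   ]] dict_keys(['img', 'depth', 'camera_matrix', 'extrinsics'])
[[393.44208516   0.         282.97199225]
 [  0.         393.44208516 211.36305944]
 [  0.           0.           1.        ]] [[ 0.008 -1.    -0.006  0.065]
 [ 0.998  0.008  0.063 -0.636]
 [-0.063 -0.007  0.998 -0.773]
 [ 0.     0.     0.     1.   ]] dict_keys(['img', 'depth', 'camera_matrix', 'extrinsics'])
```

View pics/scene0.png

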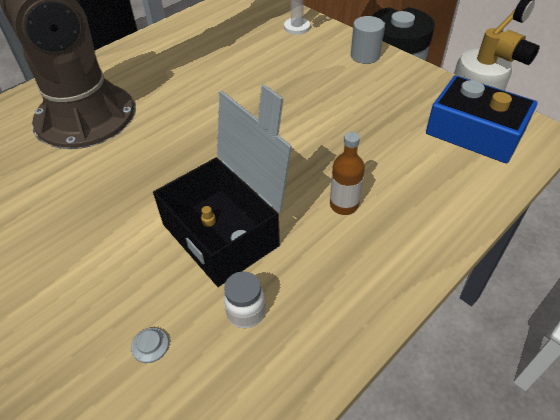

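View pics/top0.png

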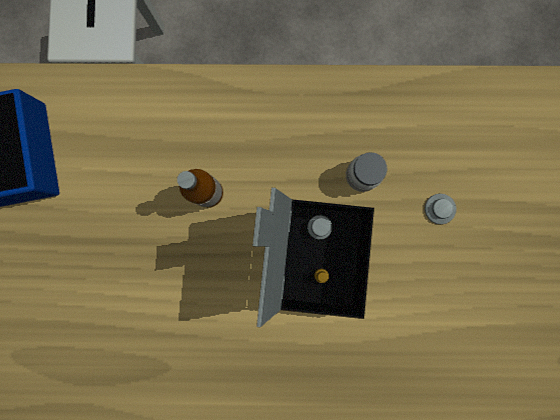

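The scene view shows the lid standing open with the tab at about (270,110) and the bottle at (347,180). In the top view the hinge side is on the left (world +y), with the tab at (262,226), box corners at about (373,208) and (363,318), and the bottle at (200,188). The next step is to turn these into positions.

```bash
cat > h.py <<'E'
import numpy as np,cv2
def cloud(f):
    d=f["depth"];K=f["camera_matrix"];T=np.linalg.inv(f["extrinsics"])
    v,u=np.indices(d.shape);x=(u-K[0,2])/K[0,0]*d;y=(v-K[1,2])/K[1,1]*d
    P=np.stack([x,-y,-d],-1)@T[:3,:3].T+T[:3,3];P[d==0]=np.nan
    return P
E
python3 - <<'E'
from h import *
t=dict(np.load("pics/top0.npz"));s=dict(np.load("pics/scene0.npz"))
P=cloud(t);S=cloud(s)
# rim of box: z 0.09-0.11 in top view box area
m=(abs(P[...,2]-.1)<.006);m[:,:284]=0;m[:195]=0;m[330:]=0;m[:,385:]=0
pts=P[m][:,:2].astype(np.float32);r=cv2.minAreaRect(pts);print("rim",len(pts),r,cv2.boxPoints(r))
for n,(u,v) in dict(jar=(369,167),cap=(440,208),bottle=(200,188),ferr=(320,227),coup=(321,275),btop=(187,180),wood=(450,300)).items(): print(n,P[v,u].round(3))
# lid plane from scene cam
hh=S[...,2]
m=(hh>.13);m[:85]=0;m[215:]=0;m[:,:215]=0;m[:,296:]=0
q=S[m];c=np.median(q,0)
for _ in range(4):
    n=np.linalg.svd(q-q.mean(0),full_matrices=0)[2][2];e=abs((q-q.mean(0))@n);q=q[e<.005]
n*=np.sign(n[2]) if abs(n[2])>.02 else 1
print("lid plane",len(q),q.mean(0),n,"min/max",q.min(0),q.max(0))
q2=q[q[:,2]>.265];print("tab",q2.min(0),q2.max(0),q2.mean(0))
E
```

```text
rim 1139 ((0.5464227199554443, -0.0102652907371521), (0.15148216485977173, 0.20037361979484558), 84.4044418334961) [[ 0.4393281  -0.07587668]
 [ 0.6387469  -0.09541426]
 [ 0.65351737  0.05534609]
 [ 0.45409852  0.07488368]]
jar [ 0.715 -0.091  0.084]
cap [ 0.644 -0.247  0.019]
bottle [0.667 0.212 0.14 ]
ferr [ 0.604 -0.004  0.038]
coup [ 0.511 -0.005  0.043]
btop [0.673 0.222 0.189]
wood [ 0.458 -0.271  0.   ]
lid plane 5002 [0.56851107 0.08133872 0.20957296] [-0.09338966 -0.97930159  0.17957386] min/max [0.45250691 0.0579473  0.13000381] [0.65674835 0.10400219 0.31875539]
tab [0.56977953 0.0846346  0.26503301] [0.62308166 0.10400219 0.31875539] [0.59850766 0.09382529 0.29346552]
```

```bash
cat >> h.py <<'E'
from scipy.spatial.transform import Rotation as R
from workcell import robot,optics
C=np.array([.5464,-.0103,0]);YAW=-.0976
B=R.from_euler("z",YAW).as_matrix()   # columns: box axes in world
def st():
    s=robot.sense();p=(B.T@(s["tcp_pos"]-C))*1000
    Rt=R.from_quat(s["ee_rot"]).as_matrix()
    print("t %.2f box tcp mm"%s["clock"],p.round(1),"F box",(B.T@s["ft_force"]).round(2),"tool axes in box\n" if 0 else "",(B.T@Rt)[:,:2].round(3).tolist(),"w",round(float(s["grip_width"]),3))
    return s,p,Rt
def shift(x,y,z):
    s,p,Rt=st();print("shift cm",(Rt.T@B@(np.array([x,y,z])-p)/10).round(2))
def lid(save=None):
    f=optics.grab_frame("scene");S=cloud(f)
    if save: cv2.imwrite(save,f["img"])
    q=(S.reshape(-1,3)-C)@B*1000
    # plate points: sampled away from the tool (box x<-5, inside plate)
    q=q[(q[:,0]>-95)&(q[:,0]<-10)&(q[:,2]>97)&(q[:,2]<260)&(q[:,1]>-90)&(q[:,1]<115)]
    r=np.hypot(q[:,1]-75,q[:,2]-100);a=np.arctan2(q[:,2]-100,75-q[:,1])
    k=(r>60)&(r<150)
    h,e=np.histogram(a[k],200,(-.1,1.9));i=h.argmax();c=(e[i]+e[i+1])/2
    k&=abs(a-c)<.08
    print("lid a(raw surf) %.3f n=%d"%(np.median(a[k]),k.sum()))
E
python3 - <<'E'
from h import *
shift(40,145,335);lid()
E
```

```text
t 0.10 box tcp mm [-408.9  566.6  230.6] F box [-0.14  0.85  0.02]  [[-0.976, 0.218], [0.218, 0.976], [-0.0, -0.001]] w 0.086
shift cm [-52.99 -31.4  -10.39]
lid a(raw surf) 1.734 n=1202
```

```bash
python3 -m pendant '[[0,0,-4,0,1],[-3,-2,-8,0.1,1],[-7,-4,-10.4,0.2,1],[-11,-6.5,-10.4,0.32,1],[-15,-8.8,-10.4,0.44,1],[-18.5,-11,-10.4,0.56,1],[-22,-13,-10.4,0.68,1],[-25.5,-15,-10.4,0.8,1],[-29,-17,-10.4,0.92,1],[-32.5,-19,-10.4,1.04,1],[-36,-21.3,-10.4,1.16,1],[-39,-23.1,-10.4,1.28,1]]'; python3 -c "
from h import *
shift(40,145,335)"
```

```text
clock: 1.15
tcp_pos: [0.4838, 0.2631, 0.3354]
ee_rot: [0.718, 0.696, 0.0, -0.0]
ft_force: [0.8, 0.8, 0.5]
grip_width: 0.0002
gripper_force: 0.0
t 1.15 box tcp mm [-88.9 266.  335.4] F box [0.67 0.89 0.53]  [[-0.066, 0.998], [0.998, 0.066], [0.0, -0.0]] w 0.0
shift cm [-12.92  12.07   0.03]
```

```bash
python3 -m pendant '[[-3,3,0,0.07,1],[-6.5,6,0,0.07,1],[-9.5,9,0,0.07,1],[-12.9,12,0,0.07,1],[-12.9,12,2,0.07,1],[-12.9,12,5,0.07,1],[-12.9,12,5.5,0.07,1],[-12.9,12,5.5,0.07,1]]'; python3 -c "
from h import *
st();lid('pics/a.png')"
```

```text
clock: 1.82
tcp_pos: [0.5981, 0.1331, 0.2782]
ee_rot: [0.74, 0.672, -0.002, -0.001]
ft_force: [0.8, 0.6, -0.2]
grip_width: 0.0001
gripper_force: 0.0
t 1.82 box tcp mm [ 37.5 147.7 278.2] F box [ 0.7   0.68 -0.18]  [[-0.002, 1.0], [1.0, 0.002], [-0.002, -0.005]] w 0.0
lid a(raw surf) 1.734 n=1195
```

View pics/a.png

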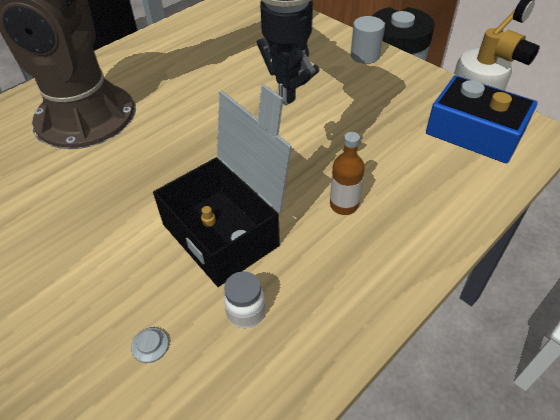

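The fingertip is closed and sits behind the tab at about (288,95), and the lid hasn't moved. I'll push gently in −y.

```bash
python3 -m pendant '[[-0.8,0.2,0,0,1],[-1.4,0.2,0,0,1],[-1.8,0.2,0,0,1],[-2.2,0.2,0,0,1],[-2.6,0.2,0,0,1],[-3,0.2,0,0,1],[-3.4,0.2,0,0,1],[-3.8,0.2,0,0,1],[-4.2,0.2,0,0,1],[-4.6,0.2,0,0,1],[-5,0.2,0,0,1],[-5.4,0.2,0,0,1]]'; python3 -c "
from h import *
st();lid()"
```

```text
clock: 2.87
tcp_pos: [0.5965, 0.0787, 0.2811]
ee_rot: [0.74, 0.672, 0.0, -0.0]
ft_force: [-0.9, 2.1, 7.5]
grip_width: -0.0001
gripper_force: 1.2
t 2.87 box tcp mm [ 41.2  93.4 281.1] F box [-1.1   1.96  7.52]  [[-0.002, 1.0], [1.0, 0.002], [0.001, 0.001]] w -0.0
lid a(raw surf) 1.569 n=952
```

```bash
python3 -m pendant '[[0.2,0,-0.8,0,1],[0.2,0,-1.8,0,1],[0.2,0,-1.8,0,1]]'; python3 -c "
from h import *
st();lid()"
```

```text
clock: 3.17
tcp_pos: [0.5976, 0.081, 0.3005]
ee_rot: [0.74, 0.672, 0.001, 0.001]
ft_force: [-0.1, 0.5, 0.8]
grip_width: -0.0001
gripper_force: 0.0
t 3.17 box tcp mm [ 42.   95.8 300.5] F box [-0.12  0.47  0.83]  [[-0.002, 1.0], [1.0, 0.002], [0.001, 0.003]] w -0.0
lid a(raw surf) 1.562 n=953
```

```bash
python3 -m pendant '[[-0.4,0,0,0,1],[-0.8,0,0,0,1],[-1.2,0,0,0,1],[-1.6,0,0,0,1],[-2,0,0,0,1],[-2.4,0,0,0,1],[-2.8,0,0,0,1],[-3.2,0,0,0,1],[-3.6,0,0,0,1],[-4,0,0,0,1]]'; python3 -c "
from h import *
st();lid()"
```

```text
clock: 4.05
tcp_pos: [0.5927, 0.0406, 0.2983]
ee_rot: [0.74, 0.672, -0.0, -0.0]
ft_force: [1.3, 0.8, -0.5]
grip_width: -0.0
gripper_force: 0.3
t 4.05 box tcp mm [ 41.2  55.2 298.3] F box [ 1.21  0.93 -0.52]  [[-0.001, 1.0], [1.0, 0.001], [0.0, -0.0]] w -0.0
lid a(raw surf) 1.382 n=622
```

```bash
python3 -m pendant '[[-0.5,0,0,0,1],[-1,0,0,0,1],[-1.5,0,0,0,1],[-2,0,0,0,1],[-2.4,0,0,0,1],[-2.4,0,-2.5,0,1],[-2.4,0,-4.5,0,1]]'; python3 -c "
from h import *
st();lid()"
```

```text
clock: 4.68
tcp_pos: [0.5899, 0.0162, 0.3436]
ee_rot: [0.741, 0.672, -0.001, -0.0]
ft_force: [1.4, 0.5, 0.4]
grip_width: -0.0001
gripper_force: 0.0
t 4.68 box tcp mm [ 40.7  30.6 343.6] F box [1.36 0.64 0.38]  [[-0.0, 1.0], [1.0, 0.0], [-0.001, -0.002]] w -0.0
lid a(raw surf) 1.254 n=374
```

```bash
python3 -m pendant '[[-3.8,0,0,0,1],[-7.6,0,0,0,1],[-11.1,0,1,0,1],[-11.1,0,5,0,1],[-11.1,0,9,0,1],[-11.1,0,9.5,0,1]]'; python3 -c "
from h import *
st();lid()"
```

```text
clock: 5.23
tcp_pos: [0.5762, -0.0934, 0.2425]
ee_rot: [0.741, 0.672, -0.003, -0.003]
ft_force: [-1.0, 1.4, -0.3]
grip_width: 0.0002
gripper_force: 0.0
t 5.23 box tcp mm [ 37.8 -79.8 242.5] F box [-1.14  1.26 -0.32]  [[-0.0, 1.0], [1.0, 0.0], [-0.0, -0.009]] w 0.0
lid a(raw surf) 1.213 n=301
```

```bash
python3 -m pendant '[[0,0.2,0,0,1],[0,0.2,0,0,1],[0,0.2,0,0,1],[0,0.2,0,0,1],[0,0.2,0,0,1],[0,0.2,0,0,1],[0,0.2,0,0,1],[0,0.2,0,0,1]]'; python3 -c "
from h import *
st();lid('pics/b.png')"
```

```text
clock: 5.95
tcp_pos: [0.5819, -0.0934, 0.2485]
ee_rot: [0.74, 0.672, 0.0, 0.0]
ft_force: [0.1, 0.2, 0.0]
grip_width: 0.0
gripper_force: 0.0
t 5.95 box tcp mm [ 43.4 -79.3 248.5] F box [0.12 0.24 0.04]  [[-0.002, 1.0], [1.0, 0.002], [0.0, 0.0]] w 0.0
lid a(raw surf) 1.134 n=127
```

View pics/b.png

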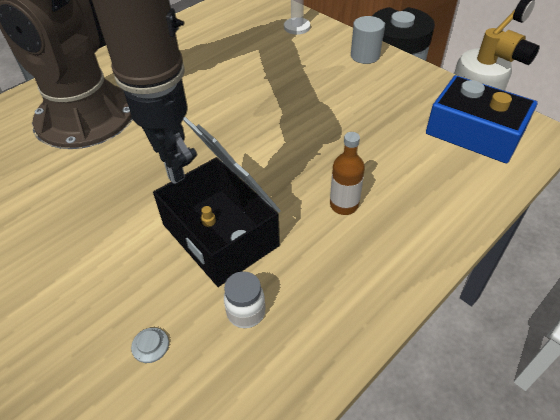

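The fingers are in front of the tab at about (178,175), and the lid is falling slowly at 1.13 rad. I'll wait for contact.

```bash
sed -i 's/q\[:,0\]<-10/q[:,0]<98/; s/q\[:,1\]>-90/q[:,1]>-80/' h.py; python3 -m pendant '[[0,0,0,0,1],[0,0,0,0,1],[0,0,0,0,1],[0,0,0,0,1],[0,0,0,0,1],[0,0,0,0,1],[0,0,0,0,1],[0,0,0,0,1]]'; python3 -c "
from h import *
st();lid()"
```

```text
clock: 6.67
tcp_pos: [0.5819, -0.0935, 0.2483]
ee_rot: [0.74, 0.672, 0.0, 0.0]
ft_force: [-0.1, -0.4, -0.4]
grip_width: 0.0
gripper_force: 0.0
t 6.67 box tcp mm [ 43.4 -79.4 248.3] F box [-0.09 -0.38 -0.42]  [[-0.001, 1.0], [1.0, 0.001], [-0.0, 0.0]] w 0.0
lid a(raw surf) 1.077 n=352
```

```bash
python3 -m pendant '[[0,0,0,0,1],[0,0,0,0,1],[0,0,0,0,1],[0,0,0,0,1],[0,0,0,0,1],[0,0,0,0,1],[0,0,0,0,1],[0,0,0,0,1]]'; python3 -c "
from h import *
st();lid()"
```

```text
clock: 7.38
tcp_pos: [0.5818, -0.0936, 0.2483]
ee_rot: [0.74, 0.672, -0.0, 0.0]
ft_force: [1.0, -1.2, -0.6]
grip_width: 0.0001
gripper_force: 0.3
t 7.38 box tcp mm [ 43.4 -79.4 248.3] F box [ 1.09 -1.09 -0.56]  [[-0.001, 1.0], [1.0, 0.001], [-0.0, 0.0]] w 0.0
lid a(raw surf) 0.926 n=1000
```

```bash
python3 -m pendant '[[0,0,0,0,1],[0,0,0,0,1],[0,0,0,0,1],[0,0,0,0,1],[0,0,0,0,1],[0,0,0,0,1]]'; python3 -c "
from h import *
st();lid('pics/c.png')"
```

```text
clock: 7.93
tcp_pos: [0.5818, -0.0935, 0.2483]
ee_rot: [0.74, 0.672, -0.0, 0.0]
ft_force: [-0.9, -1.2, -0.8]
grip_width: 0.0004
gripper_force: 0.5
t 7.93 box tcp mm [ 43.4 -79.4 248.3] F box [-0.74 -1.3  -0.83]  [[-0.001, 1.0], [1.0, 0.001], [-0.0, 0.0]] w 0.0
lid a(raw surf) 0.925 n=1002
```

View pics/c.png

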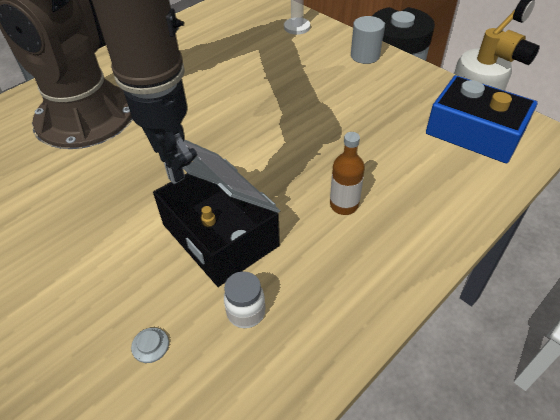

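The tab rests on the fingers with the lid stopped at about 0.88 rad, so the catch worked. Next I'll lower it along the arc the tab end follows.

```bash
python3 -m pendant '[[-0.15,0,0.12,0,1],[-0.3,0,0.25,0,1],[-0.45,0,0.4,0,1],[-0.6,0,0.55,0,1],[-0.8,0,0.7,0,1],[-0.95,0,0.85,0,1],[-1.1,0,1,0,1],[-1.25,0,1.15,0,1],[-1.4,0,1.3,0,1],[-1.6,0,1.5,0,1],[-1.75,0,1.65,0,1],[-1.9,0,1.8,0,1]]'; python3 -c "
from h import *
st();lid()"
```

```text
clock: 8.98
tcp_pos: [0.58, -0.1126, 0.2301]
ee_rot: [0.74, 0.672, 0.0, -0.0]
ft_force: [1.2, 0.5, -0.3]
grip_width: 0.0
gripper_force: 0.3
t 8.98 box tcp mm [ 43.4 -98.5 230.1] F box [ 1.12  0.64 -0.27]  [[-0.001, 1.0], [1.0, 0.001], [0.0, -0.0]] w 0.0
lid a(raw surf) 0.805 n=1660
```

```bash
python3 -m pendant '[[-0.2,0,0.2,0,1],[-0.4,0,0.4,0,1],[-0.55,0,0.6,0,1],[-0.7,0,0.85,0,1],[-0.9,0,1.05,0,1],[-1.05,0,1.25,0,1],[-1.2,0,1.5,0,1],[-1.4,0,1.7,0,1],[-1.55,0,1.9,0,1],[-1.75,0,2.1,0,1],[-1.9,0,2.35,0,1],[-2.05,0,2.55,0,1]]'; python3 -c "
from h import *
st();lid()"
```

```text
clock: 10.03
tcp_pos: [0.5781, -0.1329, 0.2045]
ee_rot: [0.74, 0.672, -0.0, -0.0]
ft_force: [-0.3, -1.2, 0.4]
grip_width: 0.0003
gripper_force: 0.7
t 10.03 box tcp mm [  43.5 -119.   204.5] F box [-0.15 -1.23  0.4 ]  [[-0.002, 1.0], [1.0, 0.002], [0.0, -0.0]] w 0.0
lid a(raw surf) 0.657 n=2327
```

```bash
python3 -m pendant '[[-0.15,0,0.2,0,1],[-0.3,0,0.45,0,1],[-0.45,0,0.7,0,1],[-0.6,0,0.9,0,1],[-0.75,0,1.15,0,1],[-0.88,0,1.4,0,1],[-1.02,0,1.65,0,1],[-1.15,0,1.9,0,1],[-1.28,0,2.1,0,1],[-1.4,0,2.35,0,1],[-1.52,0,2.6,0,1],[-1.62,0,2.8,0,1]]'; python3 -c "
from h import *
st();lid()"
```

```text
clock: 11.08
tcp_pos: [0.5765, -0.1491, 0.1765]
ee_rot: [0.74, 0.672, -0.0, 0.0]
ft_force: [-0.1, -2.1, -0.1]
grip_width: 0.0002
gripper_force: 0.8
t 11.08 box tcp mm [  43.5 -135.2  176.5] F box [ 0.14 -2.06 -0.12]  [[-0.001, 1.0], [1.0, 0.001], [-0.0, 0.0]] w 0.0
lid a(raw surf) 0.512 n=2857
```

```bash
python3 -m pendant '[[-0.1,0,0.2,0,1],[-0.2,0,0.4,0,1],[-0.3,0,0.6,0,1],[-0.4,0,0.8,0,1],[-0.5,0,1.05,0,1],[-0.58,0,1.25,0,1],[-0.66,0,1.45,0,1],[-0.74,0,1.65,0,1],[-0.82,0,1.85,0,1],[-0.89,0,2.1,0,1],[-0.96,0,2.3,0,1],[-1.02,0,2.5,0,1]]'; python3 -c "
from h import *
st();lid()"
```

```text
clock: 12.13
tcp_pos: [0.5755, -0.1593, 0.1516]
ee_rot: [0.74, 0.672, -0.0, 0.0]
ft_force: [-0.5, -1.6, -0.7]
grip_width: 0.0001
gripper_force: 0.9
t 12.13 box tcp mm [  43.5 -145.5  151.6] F box [-0.34 -1.64 -0.69]  [[-0.001, 1.0], [1.0, 0.001], [-0.0, 0.0]] w 0.0
lid a(raw surf) 0.391 n=3230
```

```bash
python3 -m pendant '[[-0.07,0,0.2,0,1],[-0.14,0,0.4,0,1],[-0.2,0,0.6,0,1],[-0.27,0,0.8,0,1],[-0.33,0,1,0,1],[-0.39,0,1.2,0,1],[-0.44,0,1.4,0,1],[-0.49,0,1.6,0,1],[-0.54,0,1.8,0,1],[-0.58,0,2,0,1],[-0.62,0,2.2,0,1],[-0.66,0,2.4,0,1]]'; python3 -c "
from h import *
st();lid()"
```

```text
clock: 13.18
tcp_pos: [0.5749, -0.1659, 0.1276]
ee_rot: [0.74, 0.672, -0.0, 0.0]
ft_force: [-0.2, -3.8, 0.5]
grip_width: -0.0001
gripper_force: 1.5
t 13.18 box tcp mm [  43.5 -152.1  127.6] F box [ 0.14 -3.77  0.55]  [[-0.001, 1.0], [1.0, 0.001], [-0.0, 0.0]] w -0.0
lid a(raw surf) 0.279 n=3488
```

```bash
python3 -m pendant '[[-0.04,0,0.15,0,1],[-0.08,0,0.3,0,1],[-0.12,0,0.5,0,1],[-0.15,0,0.65,0,1],[-0.18,0,0.8,0,1],[-0.21,0,1,0,1],[-0.24,0,1.15,0,1],[-0.27,0,1.3,0,1],[-0.29,0,1.5,0,1],[-0.31,0,1.65,0,1],[-0.33,0,1.8,0,1],[-0.35,0,2,0,1]]'; python3 -c "
from h import *
st();lid()"
```

```text
clock: 14.23
tcp_pos: [0.5745, -0.1693, 0.1077]
ee_rot: [0.74, 0.672, -0.0, 0.0]
ft_force: [0.3, -4.1, -0.2]
grip_width: -0.0003
gripper_force: 1.9
t 14.23 box tcp mm [  43.5 -155.5  107.7] F box [ 0.71 -4.02 -0.23]  [[-0.001, 1.0], [1.0, 0.001], [-0.0, 0.0]] w -0.0
lid a(raw surf) 0.189 n=3712
```

```bash
python3 -m pendant '[[-0.02,0,0.12,0,1],[-0.04,0,0.25,0,1],[-0.06,0,0.4,0,1],[-0.07,0,0.5,0,1],[-0.09,0,0.65,0,1],[-0.1,0,0.8,0,1],[-0.11,0,0.9,0,1],[-0.12,0,1.05,0,1],[-0.13,0,1.2,0,1],[-0.14,0,1.3,0,1],[-0.14,0,1.45,0,1],[-0.15,0,1.6,0,1]]'; python3 -c "
from h import *
st();lid()"
```

```text
clock: 15.28
tcp_pos: [0.5744, -0.1707, 0.0917]
ee_rot: [0.74, 0.672, 0.0, 0.0]
ft_force: [-0.1, -3.7, -0.3]
grip_width: -0.0001
gripper_force: 2.2
t 15.28 box tcp mm [  43.5 -157.    91.7] F box [ 0.3  -3.66 -0.31]  [[-0.001, 1.0], [1.0, 0.001], [-0.0, 0.0]] w -0.0
lid a(raw surf) 0.117 n=3764
```

```bash
python3 -m pendant '[[-0.01,0,0.12,0,1],[-0.02,0,0.25,0,1],[-0.03,0,0.37,0,1],[-0.03,0,0.5,0,1],[-0.04,0,0.62,0,1],[-0.04,0,0.75,0,1],[-0.04,0,0.87,0,1],[-0.04,0,1,0,1],[-0.04,0,1.12,0,1],[-0.04,0,1.25,0,1],[-0.04,0,1.37,0,1],[-0.04,0,1.5,0,1]]'; python3 -c "
from h import *
st();lid('pics/d.png')"
```

```text
clock: 16.33
tcp_pos: [0.5747, -0.1712, 0.0771]
ee_rot: [0.74, 0.672, 0.0, 0.0]
ft_force: [-0.5, -3.9, 4.0]
grip_width: -0.0
gripper_force: 2.4
t 16.33 box tcp mm [  43.9 -157.3   77.1] F box [-0.13 -3.94  3.99]  [[-0.001, 1.0], [1.0, 0.001], [-0.0, 0.001]] w -0.0
lid a(raw surf) 0.068 n=3810
```

View pics/d.png

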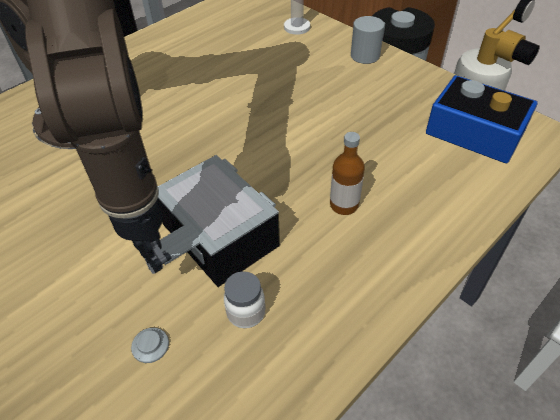

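The lid lies flat on the box, and the fingers now press slightly down against it, so it is on its rim. I'll back straight out and then go up.

```bash
python3 -m pendant '[[-0.3,0,0,0,1],[-1,0,0,0,1],[-2.5,0,0,0,1],[-5,0,0,0,1],[-8,0,0,0,1],[-8,0,-3,0,1],[-8,0,-7,0,1],[-8,0,-11,0,1],[-8,0,-14,0,1],[-8,0,-14,0,1],[-8,0,-14,0,1],[-8,0,-14,0,1]]'
python3 - <<'E'
from h import *
st();lid()
f=optics.grab_frame("top");P=cloud(f);cv2.imwrite("pics/e.png",f["img"])
for n,(u,v) in dict(jar=(369,167),cap=(440,208),btop=(187,180)).items(): print(n,P[v,u].round(3))
q=(P.reshape(-1,3)-C)@B*1000
for y in(60,0,-60,-125):
    k=(abs(q[:,1]-y)<8)&(abs(q[:,0]-40)<15)&(q[:,2]<160);print(y,np.median(q[k][:,2]))
E
```

```text
clock: 17.38
tcp_pos: [0.5663, -0.2499, 0.2161]
ee_rot: [0.74, 0.673, 0.0, -0.001]
ft_force: [0.4, 1.0, 0.5]
grip_width: -0.0004
gripper_force: 0.0
t 17.38 box tcp mm [  43.2 -236.5  216.1] F box [0.33 1.02 0.5 ]  [[-0.002, 1.0], [1.0, 0.002], [0.001, -0.001]] w -0.0
lid a(raw surf) 0.067 n=3828
jar [ 0.715 -0.09   0.085]
cap [ 0.644 -0.246  0.021]
btop [0.673 0.222 0.19 ]
60 105.93686392532243
0 106.7231993049571
-60 105.99384584031739
-125 105.78058015052116
```

View pics/e.png

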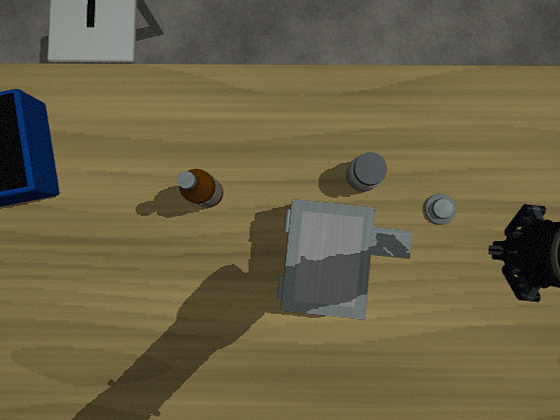

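The top view shows the lid shut and level, with its upper face at 106 mm from hinge to tab. The jar, cap and bottle are where they were, and the gripper is clear at about (525,250).

```bash
python3 -c "
from workcell import robot
print(robot.job_done())"
```

```text
the job is handed in; nothing more can be done
None
```

The lid was tipped, caught at about 0.87 rad, lowered slowly and left fully shut, with the bystanders where they were and the robot clear; the job is handed in, but the interface returned no verdict.

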